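# Lower and latch the heavy cover of a block shaker

## Task

The shaker is loaded and its heavy cover stands open: push the cover down from its outer side, steadily and without slamming it, then press it down at the red pad until the spring catch takes hold and keeps it shut. Do not lean on it much harder than the catch needs, leave the bottles, jar and tube rack where they stand, and take the gripper off the cover when it is latched.

Things in the scene. Friction and masses are not known exactly. Their poses are not given: they have to be found in the camera images.
- shaker: laboratory block shaker, fixed to the bench: white housing on a charcoal plinth, 260 mm deep (its x) by 280 mm wide (its y), rim 130 mm above the bench. Origin: centre of its underside. Its x axis points from the front panel (display and keys, the -x side, roughly facing the robot) to the rear hinge, z up
- cover (a joint): opening angle of the white cover (0.9 kg, 235 mm long, 270 wide, 20 thick), rad: 0 = level, grows as it opens up and rearward (stop 1.25). Stiff, damped, counterbalanced hinge: it stays where it is left above 0.15 rad and takes roughly 1 to 5 N at the pad to move slowly. Closing faster than 0.6 rad/s (0.12 m/s at the pad) in the last 0.3 rad is a slam
- cover_hinge (a point): point on the hinge axis, mid-width, at the rear: 115 mm behind the shaker's centre (its +x), 131 mm above the bench; the axis runs along the shaker's y. The point turns with the cover: its -x axis runs along the cover's underside (on the hinge axis) to the free front edge, its z axis is the normal of the outer (upper) face
- cover_pad (a point): centre of the outer surface of the red press pad (44 x 100 mm, 3 mm thick) near the free edge of the cover's outer face: in the cover's frame 205 mm from the hinge axis toward the free edge and 23 mm above the underside's plane. Axes as cover_hinge. At 0 rad the pad is level, 154 mm above the bench
- amber_a: amber bottle with black cap, 64 mm in diameter, 150 mm tall, origin under its centre; a bystander beside the shaker
- amber_b: amber bottle with white cap, same size, a bystander beside the shaker
- white_jar: white plastic jar with blue cap, 70 mm in diameter, 120 mm tall, origin under its centre; a bystander beside the shaker
- tube_rack: small blue rack with red-capped tubes, 90 by 50 mm, 76 mm tall, origin under its centre; a bystander beside the shaker
- catch_mouth (a point): mid-top of the shaker's front wall, 130 mm high, over the spring catch. The catch height is adjustable and not measured: the cover latches anywhere from 0.01 to 0.08 rad, and stops solidly 2 mm lower. Below 0.15 rad springs push up, ever harder: slow pressing at the pad takes 10 to 15 N to latch, fast more; over 22 N is too hard. Not caught, the cover rises to 0.11 rad or more on release

How it is judged:
On the way, in this order (a step that is already met when the one before it is completed fails the run):
1. the cover is pushed down to nearly closed (below 0.3 rad), not yet latched (value of joint cover below 0.3 rad), for 0.1 s.
2. the cover is pressed down to its catch (below 0.092 rad) with the gripper at the red pad (within 60 mm of its centre, seen from above) (value of joint cover below 0.092 rad and horizontal distance between the grasp point and cover_pad below 0.06 m), for 0.2 s.
At the end, for the whole second after the job is handed in: the catch holds the cover down (opening angle below 0.092 rad; not caught, it springs up to 0.11 rad or more) (value of joint cover below 0.092 rad); the robot touches nothing.
It fails at once if the cover is slammed: it closes faster than 0.6 rad/s in the last 0.3 rad (value of joint cover below 0.3 rad and velocity of joint cover below -0.6 rad/s).
It fails at once if the robot presses on the cover with more than 22 N (contact force between any of the fingers, the arm and cover above 22 N).
It fails at once if a bystander is moved by more than 20 mm (distance of any of amber_a, amber_b, white_jar, tube_rack from where it was at the start of the episode above 0.02 m).
It also fails if it takes over 58 s, if anything falls off the work surface, if the arm or the gripper's body presses on something with over 40 N, if the wrist force passes 120 N, or if a joint passes its speed limit or range.

## Robot

A 7-joint arm with a two-finger parallel gripper is mounted at the origin on the work surface. World frame = base frame: x ahead of the robot, y to its left, z up, the work surface at z = 0. Lengths are in m, angles in rad, forces in N, time in s.
With the tool pointing down it reaches from about 0.35 to 0.775 m from the base axis. Payload 3.1 kg.
Tool frame: the origin (TCP) lies at the very end of the fingers, on their centre line; the grasp point (between the pads) lies 19 mm behind it; z points along the fingers, x is the direction in which the jaws open and shut, and the axes are right-handed (so a half turn about z gives the same grasp; the last joint's range is limited). The gripper opens to 85 mm and grips with 20 to 120 N. Pads are 22 mm wide; open, the fingers measure 114 mm over their backs; the gripper's body (76 mm by 85 mm) begins 54 mm behind the grasp point. The pads swing forward as they close: fully open they stand 13 mm farther back than shut.
Start: joints at [1.128, 0.311, 0.014, 1.512, -0.004, 1.319, -0.027], TCP at [0.215, -0.506, 0.193] pointing down, gripper open.
Joint ranges: [-2.7, 2.7], [-0.3, 1.91], [-1.27, 1.3], [0.12, 2.57], [-1.44, 4.58], [0.2, 2.03], [-3.05, 3.05]. Speed limits (rad/s): [2.79, 2.79, 3.14, 3.14, 3.14, 3.14, 3.14].

## Interface

Orientations are given as a unit quaternion [w, x, y, z].
In Python, from workcell import arm gives the robot as it stands.
- The arm moves only by the shell command python3 -m handwheel 'ROWS'. ROWS is JSON, a list of rows, each a list of 3 entries, a list of its own where there are three numbers: the opening, from 0 (shut) to 1 (fully open), then the shift along the tool's x, y, z in m, then the turn, a rotation vector about the tool's x, y, z in rad. A call has 1 to 12 rows; each row shifts and turns the pose as measured when the row begins, along the tool's axes as they then stand; what a row does not reach is not made up. A row lasts 1/10 s, in which the tool goes at most 50 mm and 8.59 degrees, less where a joint would pass 70% of its speed; a pose out of reach is approached as far as the arm can. A call is refused whole if a number of a shift passes 0.05 or a number of a turn 0.15, either way. A call with a gripper value outside its range is refused whole. The fingers move at their own pace and stop on an object; the grip force is fixed at half the most. Time passes only in rows, so rows that do not move let the fingers close. It gives the time, the measured TCP pose, the force and the opening at its end, in the units of the state.
- arm.get_state(): the state, without advancing time (a new reading comes with each control period).
- arm.grab_frame(name): name is "scene" or "top" or "wrist"; returns a dict with "frame" (400x640x3 uint8, red, green, blue), "fx", "fy", "cx", "cy" (pixels), "extrinsics" (4x4, takes a point from world to camera coordinates). Camera axes: x right, y down, z forward; pixel columns grow to the right and rows downward; lengths in m; the calibration is good to about 2 mm. A picture is of the moment at which its call begins. There is no depth.
- arm.close_job(): hands the job in, once; it reports no verdict.
The state is a dict: "time": time; "qpos": joint angles; "joint_vel": joint speeds; "tau": joint torques, N m; "ee_pos": TCP position; "orientation": TCP orientation; "contact_force": force on the tool from outside, world axes, zero at the start; "torque": the same for the moment, N m; "opening": finger opening in m.
Only numpy, scipy, OpenCV 4.12 (cv2) and the standard library are available. Lean on these libraries where they do the work, as an engineer would, in place of code of your own. Each camera call takes 0.05 s, during which the arm holds its last target.

## Working session

There is one attempt and no reset: what is moved stays moved. The work goes in short steps, Python scripts to look and compute and a shell command to move; the robot and the scene stay as the last step left them, time stands still between calls to the robot, and variables do not carry over. Pictures are saved under pics/ and viewed, and the job is handed in when it is done.

```bash
mkdir -p pics; ls
python3 - <<'E'
from workcell import arm
import cv2
print(arm.get_state())
for n in ("scene","top","wrist"):
    f=arm.grab_frame(n); cv2.imwrite(f"pics/{n}0.png",f["frame"][:,:,::-1]); print(n,f["fx"],f["cx"],f["cy"],f["extrinsics"])
E
```

```text
pics
{'time': 0.0, 'qpos': array([ 1.12832765,  0.31175848,  0.01399586,  1.51306937, -0.0044319 ,
        1.31917006, -0.02721036]), 'joint_vel': array([-0.00083049, -0.00153834,  0.00081509,  0.0002437 ,  0.0002546 ,
        0.00185992,  0.00018571]), 'tau': array([-6.82359223e-04, -3.79909122e+01,  1.45501639e-01, -2.30589616e+01,
        1.20695878e-02,  1.37474170e-02,  2.69025868e-06]), 'ee_pos': array([ 0.21426808, -0.50566017,  0.19219818]), 'orientation': array([-6.27010832e-04,  8.33718969e-01, -5.52187714e-01, -1.00804652e-03]), 'contact_force': array([ 0.60160509, -0.00767043,  0.7146955 ]), 'torque': array([-0.05618745,  0.00241999,  0.02747874]), 'opening': 0.08551689992128321}
scene 383.3009004191216 316.48006335149915 201.5939774620473 [[-0.66297759  0.74857393  0.009889    0.35577146]
 [ 0.48769791  0.44187813 -0.75292394 -0.19102666]
 [-0.56798897 -0.49434886 -0.65803324  1.33621604]
 [ 0.          0.          0.          1.        ]]
top 430.3672355252966 322.8870488920346 198.64005132006824 [[-8.20496511e-04 -9.99999021e-01 -1.13314914e-03  1.96184149e-02]
 [-9.95520639e-01  9.23949989e-04 -9.45399602e-02  5.80371246e-01]
 [ 9.45409147e-02  1.05050365e-03 -9.95520423e-01  1.17645439e+00]
 [ 0.00000000e+00  0.00000000e+00  0.00000000e+00  1.00000000e+00]]
wrist 339.7866029856149 319.55321563620623 201.39748087505887 [[ 0.38998259 -0.92081275 -0.00417846 -0.5476363 ]
 [-0.87804789 -0.37323012  0.29955161 -0.03824951]
 [-0.27739047 -0.11315103 -0.95407095  0.38156715]
 [ 0.          0.          0.          1.        ]]
```

View pics/scene0.png

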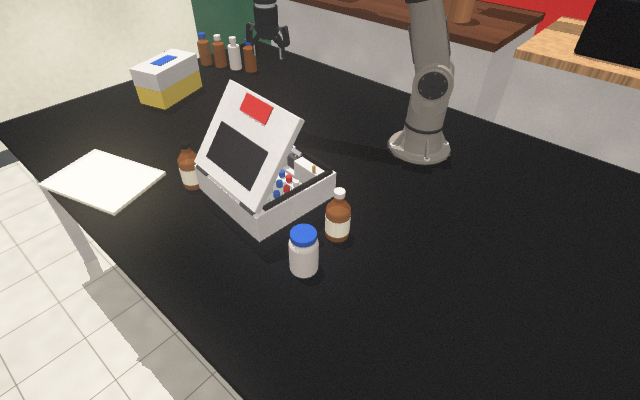

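View pics/top0.png

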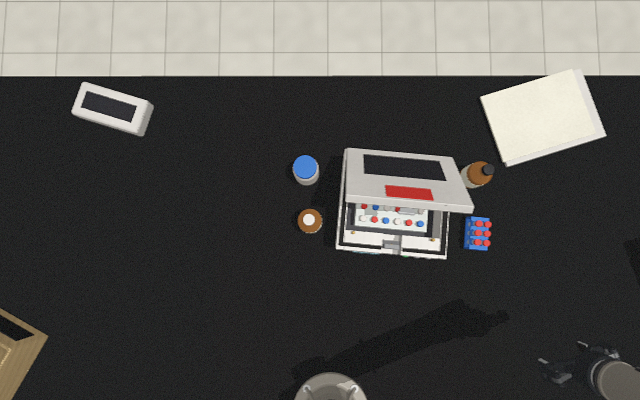

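The scene view shows the open cover with its red pad at about (256,108), amber_b at (338,215), the jar at (304,250) and amber_a at (189,168). The top view shows the pad at (408,193), the front rim running from about (337,248) to (447,258), and the rack at (479,233).

```bash
cat > h.py <<'E'
import numpy as np, cv2
def cam(f):
    K=np.array([[f["fx"],0,f["cx"]],[0,f["fy"],f["cy"]],[0,0,1]]); return K,np.array(f["extrinsics"])
def ray(f,p):
    K,E=cam(f); d=E[:3,:3].T@np.linalg.solve(K,[p[0],p[1],1.]); o=-E[:3,:3].T@E[:3,3]; return o,d/np.linalg.norm(d)
def onz(f,p,z):
    o,d=ray(f,p); return o+d*(z-o[2])/d[2]
def tri(fs,ps):
    P=[cam(f)[0]@cam(f)[1][:3] for f in fs]
    X=cv2.triangulatePoints(P[0],P[1],np.array(ps[0],float).reshape(2,1),np.array(ps[1],float).reshape(2,1))[:,0]
    return X[:3]/X[3]
def proj(f,X):
    K,E=cam(f); c=K@(E[:3,:3]@X+E[:3,3]); return c[:2]/c[2]
def red(f,box):
    im=f["frame"].astype(int); m=((im[...,0]>130)&(im[...,1]<90)&(im[...,2]<90)).astype(np.uint8)
    k=np.zeros_like(m); k[box[1]:box[3],box[0]:box[2]]=1; m*=k
    cs,_=cv2.findContours(m,0,1); c=max(cs,key=cv2.contourArea); M=cv2.moments(c)
    return (M["m10"]/M["m00"],M["m01"]/M["m00"]),cv2.boxPoints(cv2.minAreaRect(c)),cv2.contourArea(c),cv2.approxPolyDP(c,3,True)[:,0]
E
python3 - <<'E'
from workcell import arm
from h import *
S=arm.grab_frame("scene");T=arm.grab_frame("top")
a=red(S,(220,70,300,140));b=red(T,(370,170,445,205))
print(a,b); X=tri([S,T],[a[0],b[0]]); print(X,proj(S,X),proj(T,X))
im=S["frame"][60:260,150:370,::-1];cv2.imwrite("pics/s1.png",cv2.resize(im,None,fx=3.6,fy=3,interpolation=2)[:600])
im=T["frame"][140:270,285:500,::-1];cv2.imwrite("pics/t1.png",cv2.resize(im,None,fx=3.6,fy=3.6,interpolation=2))
E
```

```text
((255.9869739478958, 108.37675350701403), array([[237.63077 , 108.64614 ],
       [246.67691 ,  92.81538 ],
       [273.92307 , 108.384605],
       [264.87692 , 124.21537 ]], dtype=float32), 499.0, array([[247,  93],
       [240, 109],
       [265, 124],
       [272, 108]], dtype=int32)) ((408.4159090909091, 192.32878787878786), array([[384.1393 , 195.46721],
       [385.10654, 184.82787],
       [432.8934 , 189.17213],
       [431.92618, 199.81148]], dtype=float32), 440.0, array([[385, 186],
       [390, 196],
       [432, 199],
       [429, 189]], dtype=int32))
[ 0.56746964 -0.1651709   0.30578135] [256.02067115 108.38137976] [408.43661291 192.30782249]
```

View pics/t1.png

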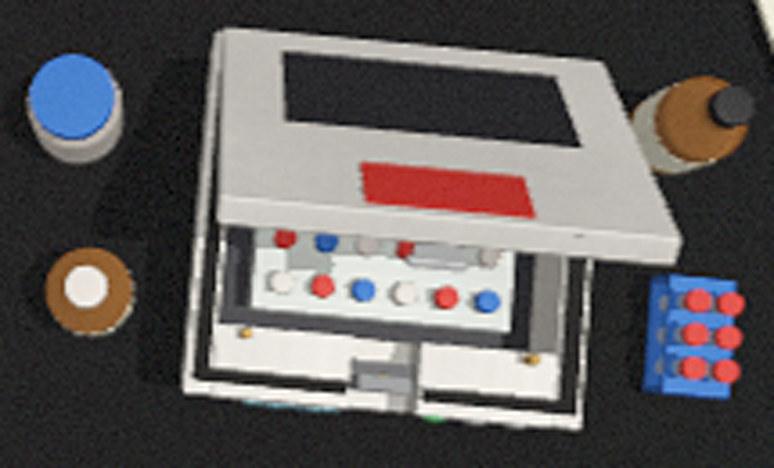

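View pics/s1.png

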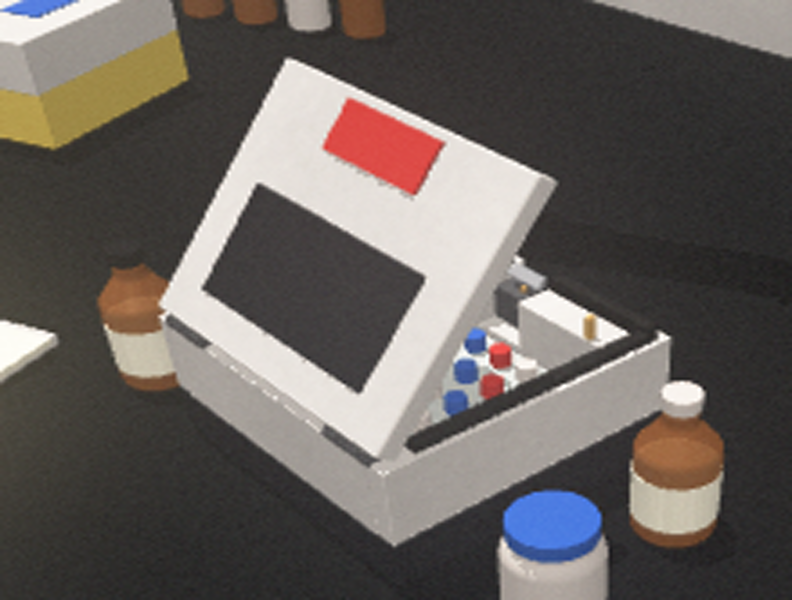

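Run:
```python
from workcell import arm
from h import *
T=arm.grab_frame("top");S=arm.grab_frame("scene")
A=onz(T,(335.8,248.3),.13);B=onz(T,(446.7,258.6),.13)
print(A,B,np.linalg.norm(A-B))
C=onz(S,(150+395/3.6,60+468/3),.13);D=onz(S,(150+668/3.6,60+340/3),.13); print("rear-left,front-left",C,D,np.linalg.norm(C-D))
y=(A-B)[:2];y/=np.linalg.norm(y); yaw=np.arctan2(-y[0],y[1]);x=np.array([np.cos(yaw),np.sin(yaw)])
c=(A+B)[:2]/2+.13*x; print("yaw",yaw,"ctr",c)
pad=np.array([0.5675,-.1652]); print("pad in shaker",(pad-c)@x,(pad-c)@y)
h=c+.115*x; print("hinge",h)
for th in (.9,.7,.5,.3,.15,.08,0): print(th,h-(.205*np.cos(th)-.023*np.sin(th))*x,.131+.205*np.sin(th)+.023*np.cos(th))
for n,p,z in(("ambA cap",(488,170),.15),("ambB",(309,220),.15),("jar",(305,167),.12),("rack",(481,233),.07)):
  q=onz(T,p,z); print(n,q,(q[:2]-c)@x,(q[:2]-c)@y)
```

```text
[ 0.44439557 -0.01356951  0.13      ] [ 0.41834052 -0.2933855   0.13      ] 0.2810264335721161
rear-left,front-left [ 0.69286583 -0.03645918  0.13      ] [ 0.45115333 -0.01094671  0.13      ] 0.243055170885224
yaw -0.09284723901452634 ctr [ 0.56080811 -0.16553031]
pad in shaker 0.006632444603571248 0.0009493204044039883
hinge [ 0.67531278 -0.17619241]
0.9 [ 0.56637052 -0.16604826] 0.30587904574385943
0.7 [ 0.53394866 -0.16302929] 0.2806559961912699
0.5 [ 0.50716253 -0.16053511] 0.24946663433734018
0.3 [ 0.48708003 -0.15866512] 0.21355438161546356
0.15 [ 0.47691004 -0.15771815] 0.1843765519496168
0.08 [ 0.4736787  -0.15741726] 0.17030895150864064
0 [ 0.47119576 -0.15718606] 0.154
ambA cap [ 0.64105229 -0.39823228  0.15      ] 0.10147325953236244 -0.2242599236713066
ambB [0.51514919 0.05374239 0.15      ] -0.0657918774774875 0.21409502887363135
jar [0.65427902 0.06545042 0.12      ] 0.07165318691803056 0.23865189755994723
rack [ 0.48356717 -0.4041144   0.07      ] -0.05478818197310626 -0.24471776217038038
```

Hinge, pad and rim all agree: θ≈0.90 rad and yaw −0.093. The triangulated pad is 1 mm off the shaker's midline. I'll raise the tool, shut the fingers and turn so tool y points along the shaker's −x.

```bash
python3 -m handwheel '[[0,[0,0,-0.05],[0,0,0.1]],[0,[0,0,-0.05],[0,0,0.1]],[0,[0,0,-0.05],[0,0,0.1]],[0,[0,0,-0.05],[0,0,0.1]],[0,[0,0,-0.05],[0,0,0.095]],[0,[0,0,-0.01],[0,0,0]],[0,[0,0,0],[0,0,0]]]'
cat > st.py <<'E'
from workcell import arm
from h import *
from scipy.spatial.transform import Rotation as R
s=arm.get_state();p=s["ee_pos"];q=s["orientation"];Rm=R.from_quat(q[[1,2,3,0]])
yaw=-.0928;sx=np.array([np.cos(yaw),np.sin(yaw),0]);sy=np.array([-np.sin(yaw),np.cos(yaw),0]);z=np.array([0,0,1.])
h=np.array([.6753,-.1762,.131]);d=p-h
print("t",round(s["time"],2),"p",p.round(4),"F",s["contact_force"].round(2),"open",round(s["opening"],4))
print("rel hinge (sx,sy,z)",np.round([d@sx,d@sy,d[2]],4))
W=np.stack([-sy,-sx,-z],1)
print("rot to target (tool)",(Rm.inv()*R.from_matrix(W)).as_rotvec().round(3),"q",s["qpos"].round(2))
for th in (.9,):
  t=h-(.205*np.cos(th)-.023*np.sin(th))*sx+(.205*np.sin(th)+.023*np.cos(th))*z
  print("to pad@.9 tool axes",(Rm.inv().apply(t-p)).round(4))
E
python3 st.py
```

```text
time: 1.05
ee_pos: [0.2128, -0.5028, 0.4541]
orientation: [0.002, -0.665, 0.747, 0.007]
contact_force: [-0.3, 0.4, -0.1]
opening: 0.0
t 1.05 p [ 0.2128 -0.5028  0.4541] F [-0.33  0.37 -0.13] open 0.0
rel hinge (sx,sy,z) [-0.4303 -0.3681  0.3231]
rot to target (tool) [ 0.008  0.013 -0.022] q [ 1.08  0.36  0.11  0.81 -0.04  1.99 -0.52]
to pad@.9 tool axes [-0.3733 -0.3138  0.1503]
```

```bash
python3 -m handwheel '[[0,[-0.042,-0.04,0],[0,0,0]],[0,[-0.042,-0.04,0],[0,0,0]],[0,[-0.042,-0.04,0],[0,0,0]],[0,[-0.042,-0.04,0],[0,0,0]],[0,[-0.042,-0.04,0],[0,0,0]],[0,[-0.042,-0.04,0],[0,0,0]],[0,[-0.042,-0.04,0],[0,0,0]],[0,[-0.042,-0.04,0],[0,0,0]],[0,[-0.037,-0.04,0],[0,0,0]],[0,[0,0,0],[0,0,0]]]';python3 st.py
```

```text
time: 2.05
ee_pos: [0.5665, -0.2091, 0.4307]
orientation: [-0.001, -0.663, 0.749, 0.017]
contact_force: [-0.9, -0.2, -1.0]
opening: 0.0004
t 2.05 p [ 0.5665 -0.2091  0.4307] F [-0.92 -0.16 -0.97] open 0.0004
rel hinge (sx,sy,z) [-0.1053 -0.0428  0.2997]
rot to target (tool) [ 0.026  0.022 -0.029] q [ 0.3   0.52  0.09  0.62 -0.06  2.03 -1.34]
to pad@.9 tool axes [-0.0399  0.002   0.1259]
```

```bash
python3 -m handwheel '[[0,[-0.02,-0.03,0.01],[0.01,0.01,-0.03]],[0,[-0.02,-0.025,0.02],[0.01,0.01,0]],[0,[0,0,0.02],[0,0,0]],[0,[0,0,0],[0,0,0]]]';python3 st.py
```

```text
time: 2.45
ee_pos: [0.6255, -0.1719, 0.3703]
orientation: [-0.006, -0.675, 0.738, 0.008]
contact_force: [-0.4, -0.3, -0.5]
opening: 0.0003
t 2.45 p [ 0.6255 -0.1719  0.3703] F [-0.36 -0.33 -0.46] open 0.0003
rel hinge (sx,sy,z) [-0.05   -0.0003  0.2393]
rot to target (tool) [0.019 0.002 0.004] q [ 0.21  0.58  0.07  0.69 -0.04  1.9  -1.4 ]
to pad@.9 tool axes [-0.0005  0.0581  0.0656]
```

```bash
python3 -m handwheel '[[0,[0,0.01,0.025],[0.018,0,0]],[0,[0,0.02,0.02],[0,0,0]],[0,[0,0,0],[0,0,0]]]';python3 st.py; python3 -m handwheel '[[0,[0,0.006,0.005],[0,0,0]],[0,[0,0.006,0.005],[0,0,0]]]';python3 st.py
python3 - <<'E'
from workcell import arm
from h import *
S=arm.grab_frame("scene");cv2.imwrite("pics/s2.png",cv2.resize(S["frame"][40:240,150:370,::-1],None,fx=3,fy=3,interpolation=2))
E
```

```text
time: 2.75
ee_pos: [0.5919, -0.1701, 0.3201]
orientation: [-0.002, -0.675, 0.738, 0.004]
contact_force: [-0.6, -0.2, -0.2]
opening: -0.0001
t 2.75 p [ 0.5919 -0.1701  0.3201] F [-0.56 -0.22 -0.18] open -0.0001
rel hinge (sx,sy,z) [-0.0836 -0.0016  0.1891]
rot to target (tool) [0.009 0.003 0.003] q [ 0.22  0.44  0.07  1.02 -0.03  1.69 -1.39]
to pad@.9 tool axes [-0.0017  0.0257  0.0145]
time: 2.95
ee_pos: [0.5808, -0.1708, 0.313]
orientation: [-0.001, -0.674, 0.739, 0.002]
contact_force: [0.2, 0.4, 0.6]
opening: 0.0001
t 2.95 p [ 0.5808 -0.1708  0.313 ] F [0.2  0.43 0.63] open 0.0001
rel hinge (sx,sy,z) [-0.0946 -0.0034  0.182 ]
rot to target (tool) [0.004 0.002 0.001] q [ 0.22  0.41  0.07  1.08 -0.03  1.65 -1.39]
to pad@.9 tool axes [-0.0034  0.0147  0.0072]
```

View pics/s2.png

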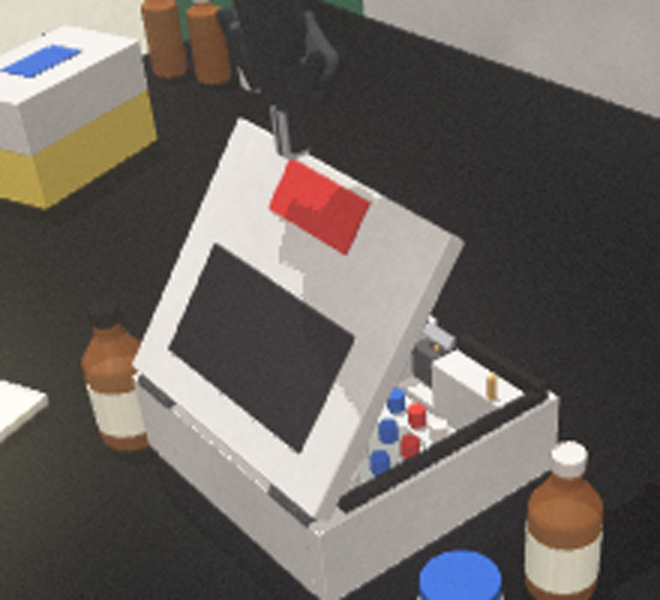

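The fingertip appears near the free edge in this view, at crop (288,155), upper left of the pad at (320,205). I'll project the TCP into the image to check that.

```bash
cat > ck.py <<'E'
import sys
from workcell import arm
from h import *
S=arm.grab_frame("scene");T=arm.grab_frame("top");p=arm.get_state()["ee_pos"]
a=proj(S,p);print("TCP in scene",a,"crop",(a-[150,40])*3,"top",proj(T,p))
try:
  r=red(S,(220,70,300,180))[0];print("pad scene",r,"t",arm.get_state()["time"])
except Exception as e: print(e)
cv2.imwrite(f"pics/{sys.argv[1]}s.png",cv2.resize(S["frame"][40:240,150:370,::-1],None,fx=3,fy=3,interpolation=2))
cv2.imwrite(f"pics/{sys.argv[1]}t.png",cv2.resize(T["frame"][120:270,330:500,::-1],None,fx=4,fy=4,interpolation=2))
E
python3 ck.py a
```

```text
TCP in scene [249.53824095 106.57914811] crop [298.61472284 199.73744432] top [411.65487259 185.42954895]
pad scene (256.1213891593638, 108.5056799740344) t 3.1
```

View pics/at.png

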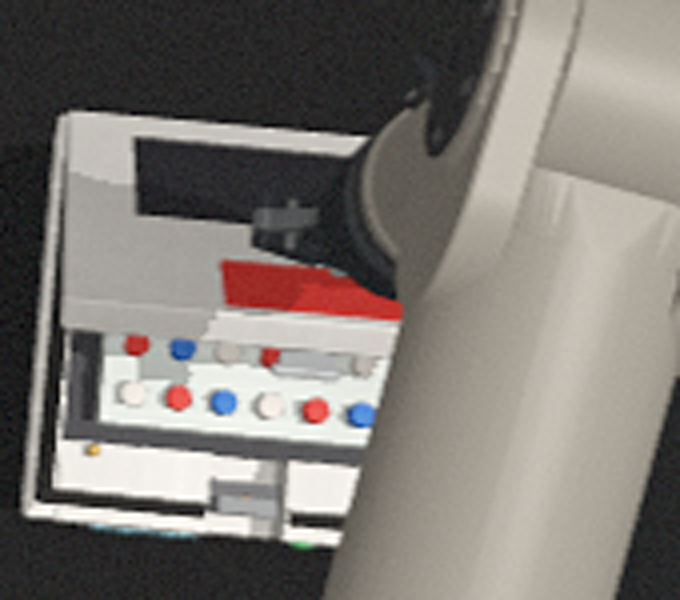

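Run:
```python
from workcell import arm
from h import *
S=arm.grab_frame("scene");p=arm.get_state()["ee_pos"]
im=S["frame"][50:130,215:295,::-1].copy();im=cv2.resize(im,None,fx=7,fy=7,interpolation=cv2.INTER_NEAREST)
for dz in(0,.019,.04,.073):
  a=(proj(S,p+[0,0,dz])-[215,50])*7; print(dz,a); cv2.circle(im,tuple(int(v) for v in a),4,(0,255,0),-1)
cv2.imwrite("pics/z1.png",im)
W=arm.grab_frame("wrist");cv2.imwrite("pics/w1.png",W["frame"][:,:,::-1])
```

```text
0 [241.87505301 397.19032514]
0.019 [235.73194608 343.6166565 ]
0.04 [228.73380439 282.58628077]
0.073 [217.26922993 182.60441152]
```

View pics/z1.png

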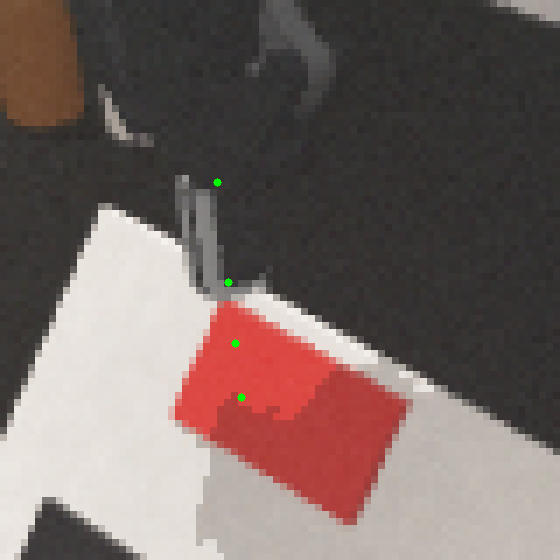

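View pics/w1.png

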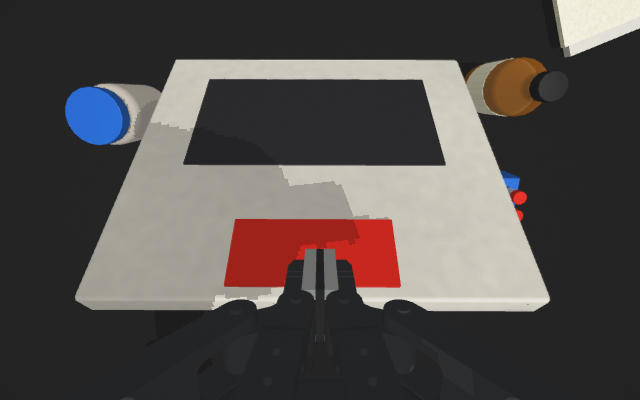

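Run:
```python
from workcell import arm
from h import *
W=arm.grab_frame("wrist");S=arm.grab_frame("scene");p=arm.get_state()["ee_pos"]
for dz in(0,.019,.04): print(dz,proj(W,p+[0,0,dz]))
# pad centre and corners predicted from th=.9
yaw=-.0928;sx=np.array([np.cos(yaw),np.sin(yaw),0]);sy=np.array([-np.sin(yaw),np.cos(yaw),0]);z=np.array([0,0,1.]);h=np.array([.6753,-.1762,.131])
for s in(.183,.227):
  for y in(-.05,.05):
    X=h+(-s*np.cos(.9)+.023*np.sin(.9))*sx+y*sy+(s*np.sin(.9)+.023*np.cos(.9))*z; print(s,y,proj(W,X),(proj(S,X)-[215,50])*7)
o,d=ray(W,(320,250));print("wrist tip ray vs tcp",np.linalg.norm(np.cross(p-o,d)))
print(tri([S,W],[(215+235/7,50+290/7),(320,250)]),p)
```

```text
0 [321.17664601 235.1851622 ]
0.019 [321.19436842 249.59101909]
0.04 [321.21866618 269.34171679]
0.183 -0.05 [394.75475253 222.96845249] [173.81682627 413.5548278 ]
0.183 0.05 [240.06408511 222.49150699] [350.662175   522.33342836]
0.227 -0.05 [403.89343617 289.34317317] [228.16044043 296.23545849]
0.227 0.05 [229.75133943 288.69250581] [410.16618318 398.68044388]
wrist tip ray vs tcp 0.008513581560414839
[ 0.58563147 -0.16813512  0.35091328] [ 0.58124707 -0.16991432  0.31233035]
```

The pad model matches both views to within about 1 px. The visible fingertips look 20–35 mm shorter than the TCP, so I'll find contact by force using small steps.

```bash
for i in 1 2; do :; done; python3 -m handwheel '[[0,[0,0.004,0.003],[0,0,0]],[0,[0,0.004,0.003],[0,0,0]]]'; python3 -m handwheel '[[0,[0,0.004,0.003],[0,0,0]],[0,[0,0.004,0.003],[0,0,0]]]';python3 st.py; python3 ck.py b
```

```text
time: 3.5
ee_pos: [0.5743, -0.1692, 0.3065]
orientation: [-0.0, -0.675, 0.738, 0.002]
contact_force: [-0.5, 0.2, -0.4]
opening: -0.0001
time: 3.7
ee_pos: [0.5655, -0.1683, 0.2999]
orientation: [-0.0, -0.675, 0.738, 0.002]
contact_force: [-0.1, 0.2, 0.5]
opening: -0.0
t 3.7 p [ 0.5655 -0.1683  0.2999] F [-0.08  0.25  0.53] open -0.0
rel hinge (sx,sy,z) [-0.1101 -0.0023  0.1689]
rot to target (tool) [0.004 0.002 0.003] q [ 0.22  0.37  0.06  1.17 -0.02  1.61 -1.38]
to pad@.9 tool axes [-0.0024 -0.0006 -0.006 ]
TCP in scene [256.13401909 109.88849412] crop [318.40205727 209.66548235] top [409.40518145 193.74653076]
pad scene (256.15674796747965, 108.54243902439025) t 3.8
```

View pics/bs.png

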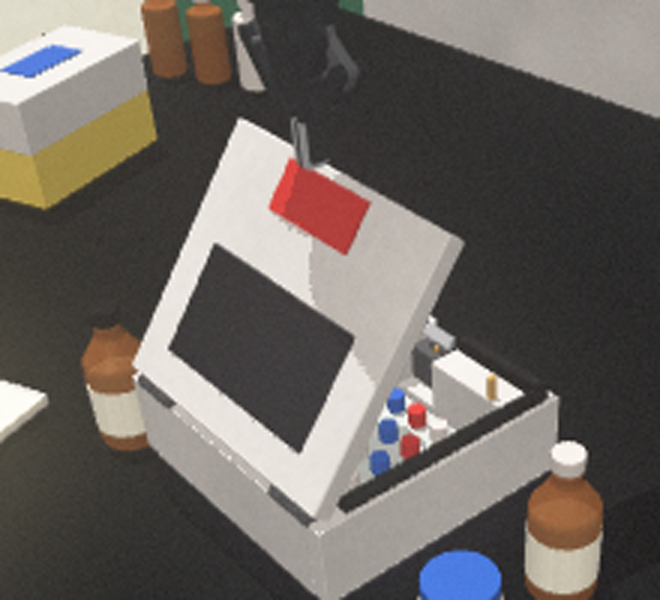

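Run:
```python
from workcell import arm
from h import *
S=arm.grab_frame("scene");W=arm.grab_frame("wrist")
im=cv2.resize(S["frame"][45:120,225:290,::-1],None,fx=6,fy=6,interpolation=cv2.INTER_NEAREST)
im2=cv2.resize(W["frame"][190:340,240:400,::-1],None,fx=3,fy=3,interpolation=cv2.INTER_NEAREST)
c=np.zeros((450,800,3),np.uint8);c[:,:390]=im[:450];c[:,400:800]=im2[:,40:440];cv2.imwrite("pics/z2.png",c)
```

```text
(no output)
```

View pics/z2.png

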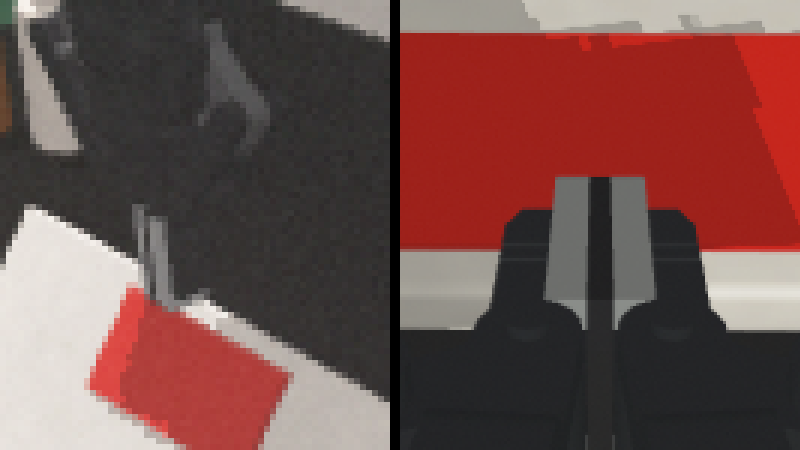

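Run:
```python
from workcell import arm
from h import *
S=arm.grab_frame("scene");W=arm.grab_frame("wrist");T=arm.grab_frame("top")
p0=np.array([.2143,-.5057,.1922]);x=np.array([.39,-.92,0])
for dz in(0,.013,.03,.05):
  print(dz,[proj(S,p0+s*x+[0,0,dz]).round(1) for s in(-.045,0,.045)],[proj(T,p0+s*x+[0,0,dz]).round(1) for s in(-.045,0,.045)])
a=cv2.imread("pics/scene0.png");b=cv2.imread("pics/top0.png")
c=np.zeros((400,800,3),np.uint8);c[:,:395]=cv2.resize(a[0:80,225:304],(395,400),interpolation=0);c[:,400:800]=cv2.resize(b[320:400,530:610],(400,400),interpolation=0)
c=np.clip(c.astype(int)*2,0,255).astype(np.uint8);cv2.imwrite("pics/z3.png",c)
K,E=cam(W);print("wristcam",-E[:3,:3].T@E[:3,3],arm.get_state()["ee_pos"])
```

```text
0 [array([281.7,  73.1]), array([269.8,  71.3]), array([258. ,  69.6])] [array([530.3, 355.6]), array([547.7, 347.9]), array([565. , 340.1])]
0.013 [array([281.5,  69.4]), array([269.5,  67.7]), array([257.7,  65.9])] [array([533. , 357.1]), array([550.6, 349.3]), array([568.2, 341.4])]
0.03 [array([281.3,  64.6]), array([269.2,  62.8]), array([257.3,  61.1])] [array([536.7, 359.2]), array([554.6, 351.2]), array([572.4, 343.2])]
0.05 [array([281. ,  58.7]), array([268.8,  57. ]), array([256.7,  55.3])] [array([541.1, 361.7]), array([559.4, 353.5]), array([577.6, 345.4])]
wristcam [ 0.64364256 -0.17488142  0.48103544] [ 0.56621436 -0.16841548  0.30039468]
```

View pics/z3.png

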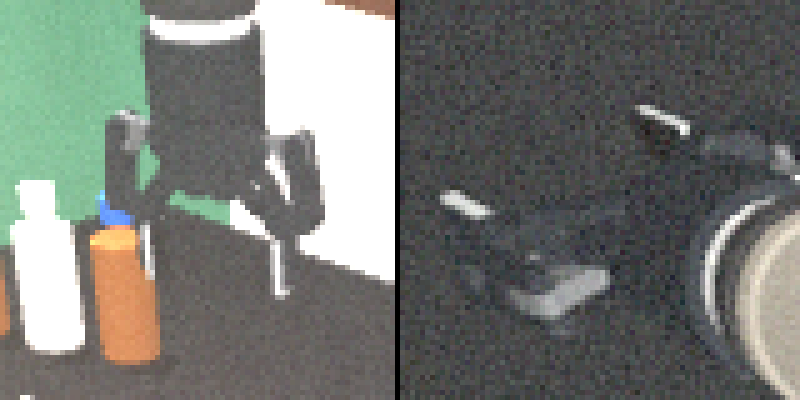

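Open fingertips at the start, and the scene and wrist views now, agree: the real tip is about 37 mm behind the reported TCP along tool z. With the tool vertical this only shifts height, so I'll back off 8 mm and come down.

```bash
python3 -m handwheel '[[0,[0.002,-0.009,0],[0,0,0]],[0,[0,0,0.01],[0,0,0]],[0,[0,0,0.008],[0,0,0]],[0,[0,0,0],[0,0,0]]]';python3 st.py;  python3 -m handwheel '[[0,[0,0.003,0.003],[0,0,0]],[0,[0,0.003,0.003],[0,0,0]]]'; python3 -m handwheel '[[0,[0,0.003,0.003],[0,0,0]],[0,[0,0.003,0.003],[0,0,0]]]';python3 st.py; python3 ck.py c
```

```text
time: 4.45
ee_pos: [0.5751, -0.171, 0.2808]
orientation: [-0.0, -0.675, 0.738, 0.002]
contact_force: [-0.1, 0.2, -0.4]
opening: -0.0002
t 4.45 p [ 0.5751 -0.171   0.2808] F [-0.09  0.15 -0.43] open -0.0002
rel hinge (sx,sy,z) [-0.1003 -0.0041  0.1498]
rot to target (tool) [0.003 0.002 0.003] q [ 0.22  0.4   0.06  1.18 -0.03  1.57 -1.38]
to pad@.9 tool axes [-0.0042  0.0092 -0.0251]
time: 4.65
ee_pos: [0.5691, -0.1703, 0.2747]
orientation: [0.0, -0.675, 0.738, 0.001]
contact_force: [1.5, -0.5, 3.1]
opening: -0.0003
time: 4.85
ee_pos: [0.5633, -0.1698, 0.2699]
orientation: [0.001, -0.675, 0.738, -0.0]
contact_force: [0.5, -0.0, 3.1]
opening: -0.0001
t 4.85 p [ 0.5633 -0.1698  0.2699] F [ 0.5  -0.03  3.1 ] open -0.0001
rel hinge (sx,sy,z) [-0.1121 -0.004   0.1389]
rot to target (tool) [-0.002  0.002  0.004] q [ 0.22  0.37  0.06  1.25 -0.02  1.52 -1.38]
to pad@.9 tool axes [-0.004  -0.0027 -0.036 ]
TCP in scene [257.67810736 120.86180251] crop [323.03432208 242.58540752] top [407.31092459 196.22848708]
pad scene (261.01960784313724, 111.88409586056645) t 4.95
```

View pics/cs.png

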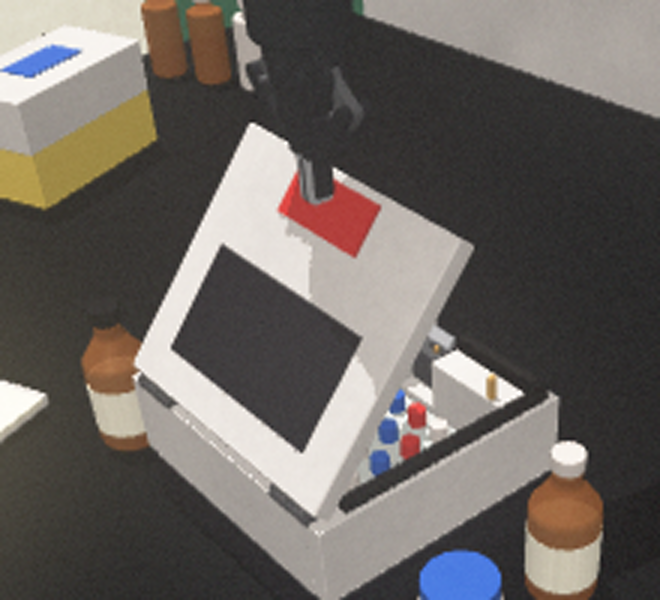

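Contact is at the pad with about 3 N and the cover is moving (θ≈0.85). I'll follow the arc.

```bash
python3 -m handwheel '[[0,[-0.001,0.004,0.004],[0,0,0]],[0,[-0.001,0.004,0.004],[0,0,0]],[0,[-0.001,0.004,0.004],[0,0,0]],[0,[-0.001,0.004,0.004],[0,0,0]],[0,[0,0.004,0.004],[0,0,0]],[0,[0,0.003,0.004],[0,0,0]],[0,[0,0.003,0.004],[0,0,0]],[0,[0,0.003,0.004],[0,0,0]]]';python3 st.py; python3 ck.py d
```

```text
time: 5.75
ee_pos: [0.5319, -0.1641, 0.2361]
orientation: [0.001, -0.674, 0.738, -0.001]
contact_force: [0.8, -0.3, 2.4]
opening: -0.0
t 5.75 p [ 0.5319 -0.1641  0.2361] F [ 0.81 -0.35  2.42] open -0.0
rel hinge (sx,sy,z) [-0.1439 -0.0012  0.1051]
rot to target (tool) [-0.002 -0.     0.002] q [ 0.23  0.3   0.06  1.42 -0.02  1.42 -1.38]
to pad@.9 tool axes [-0.0011 -0.0347 -0.0697]
TCP in scene [269.89985214 129.13674998] crop [359.69955642 267.41024994] top [402.1786728  211.29271593]
pad scene (273.459940652819, 118.35657764589514) t 5.85
```

View pics/ds.png

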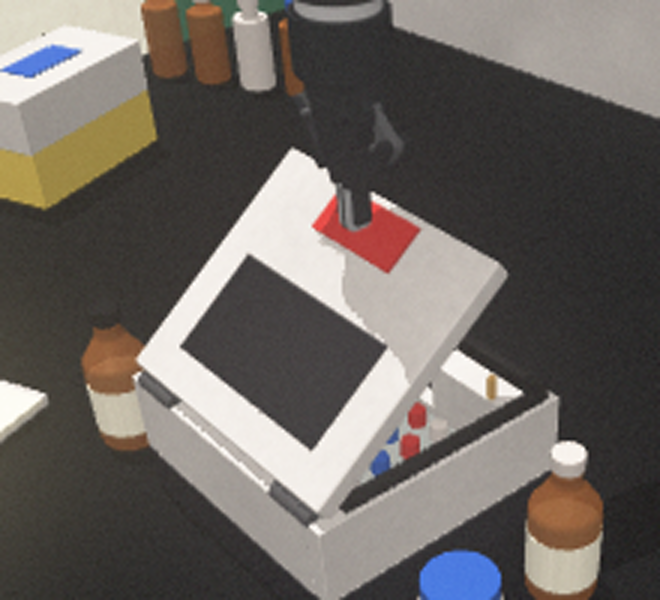

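The pad tracks the finger; θ≈0.63 and force is about 2.5 N. Continuing towards 0.32.

```bash
python3 -m handwheel '[[0,[0,0.003,0.004],[0,0,0]],[0,[0,0.003,0.004],[0,0,0]],[0,[0,0.003,0.004],[0,0,0]],[0,[0,0.003,0.005],[0,0,0]],[0,[0,0.003,0.005],[0,0,0]],[0,[0,0.002,0.005],[0,0,0]],[0,[0,0.002,0.004],[0,0,0]],[0,[0,0.002,0.004],[0,0,0]],[0,[0,0.002,0.004],[0,0,0]],[0,[0,0.002,0.004],[0,0,0]]]';python3 st.py; python3 ck.py e
```

```text
time: 6.85
ee_pos: [0.5037, -0.1608, 0.189]
orientation: [-0.0, -0.675, 0.738, 0.001]
contact_force: [-0.6, 0.2, 2.4]
opening: -0.0001
t 6.85 p [ 0.5037 -0.1608  0.189 ] F [-0.65  0.19  2.37] open -0.0001
rel hinge (sx,sy,z) [-0.1723 -0.0006  0.058 ]
rot to target (tool) [0.001 0.001 0.003] q [ 0.23  0.27  0.06  1.58 -0.02  1.3  -1.37]
to pad@.9 tool axes [-0.0006 -0.0628 -0.117 ]
TCP in scene [279.73792978 141.23606852] crop [389.21378935 303.70820557] top [397.52102663 224.09215769]
pad scene (284.91480099502485, 129.94776119402985) t 6.95
```

View pics/es.png

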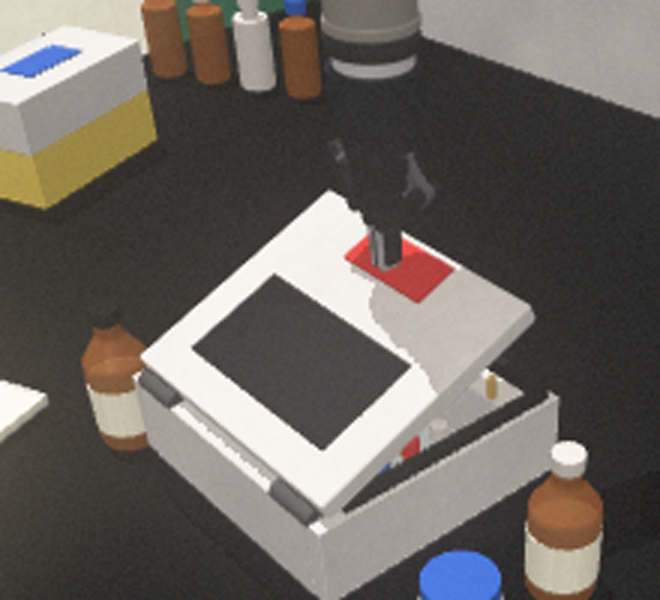

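θ≈0.37 and force is about 2.4 N. Now slower, to about 0.2.

```bash
python3 -m handwheel '[[0,[0,0.002,0.003],[0,0,0]],[0,[0,0.002,0.003],[0,0,0]],[0,[0,0.002,0.003],[0,0,0]],[0,[0,0.002,0.003],[0,0,0]],[0,[0,0.001,0.003],[0,0,0]],[0,[0,0.001,0.003],[0,0,0]],[0,[0,0.001,0.003],[0,0,0]],[0,[0,0.001,0.003],[0,0,0]],[0,[0,0.001,0.003],[0,0,0]],[0,[0,0.001,0.003],[0,0,0]]]';python3 st.py; python3 ck.py f
```

```text
time: 7.95
ee_pos: [0.4905, -0.1595, 0.1569]
orientation: [0.001, -0.675, 0.738, -0.001]
contact_force: [0.2, -0.8, 2.0]
opening: -0.0004
t 7.95 p [ 0.4905 -0.1595  0.1569] F [ 0.19 -0.84  2.01] open -0.0004
rel hinge (sx,sy,z) [-0.1856 -0.0005  0.0259]
rot to target (tool) [-0.002  0.001  0.003] q [ 0.24  0.26  0.06  1.67 -0.02  1.21 -1.36]
to pad@.9 tool axes [-0.0004 -0.0765 -0.1488]
TCP in scene [284.24128679 149.59844528] crop [402.72386037 328.79533583] top [394.87451781 229.91508545]
pad scene (288.65114379084963, 139.0343137254902) t 8.05
```

View pics/fs.png

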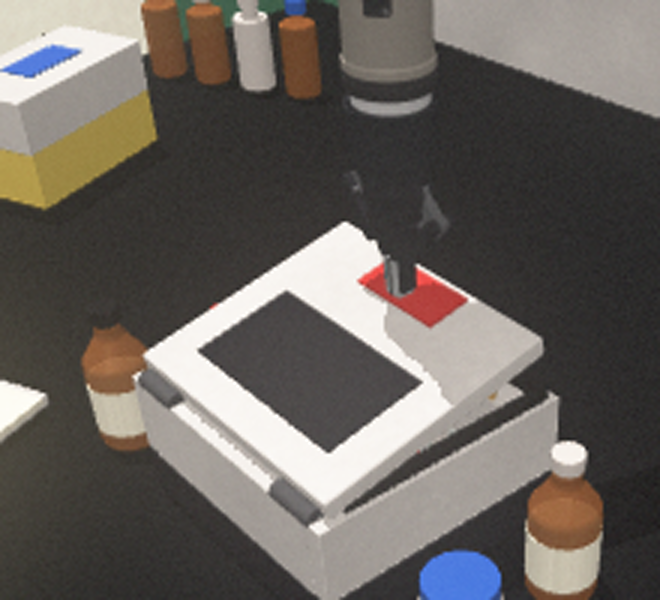

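θ≈0.20. Pressing slowly now, with force read in short calls.

```bash
python3 -m handwheel '[[0,[0,0.001,0.002],[0,0,0]],[0,[0,0.001,0.002],[0,0,0]],[0,[0,0.001,0.002],[0,0,0]],[0,[0,0.001,0.002],[0,0,0]],[0,[0,0,0.002],[0,0,0]]]'; python3 -m handwheel '[[0,[0,0.001,0.002],[0,0,0]],[0,[0,0,0.002],[0,0,0]],[0,[0,0.001,0.002],[0,0,0]]]';python3 st.py
```

```text
time: 8.55
ee_pos: [0.4874, -0.1592, 0.1465]
orientation: [0.002, -0.675, 0.738, -0.002]
contact_force: [-0.7, -0.9, 2.9]
opening: 0.0
time: 8.85
ee_pos: [0.4855, -0.159, 0.1401]
orientation: [0.002, -0.675, 0.738, -0.002]
contact_force: [2.8, -0.5, 4.5]
opening: -0.0003
t 8.85 p [ 0.4855 -0.159   0.1401] F [ 2.76 -0.47  4.45] open -0.0003
rel hinge (sx,sy,z) [-0.1906 -0.0004  0.0091]
rot to target (tool) [-0.005  0.001  0.003] q [ 0.24  0.26  0.06  1.71 -0.02  1.16 -1.36]
to pad@.9 tool axes [-0.0003 -0.082  -0.1654]
```

```bash
python3 -m handwheel '[[0,[0,0,0.002],[0,0,0]],[0,[0,0.001,0.002],[0,0,0]]]'; python3 -m handwheel '[[0,[0,0,0.002],[0,0,0]]]'; python3 -m handwheel '[[0,[0,0,0.002],[0,0,0]]]'
```

```text
time: 9.05
ee_pos: [0.4853, -0.159, 0.1383]
orientation: [0.003, -0.675, 0.738, -0.003]
contact_force: [-0.0, 0.8, 10.2]
opening: 0.0003
time: 9.15
ee_pos: [0.4854, -0.159, 0.1379]
orientation: [0.003, -0.675, 0.738, -0.003]
contact_force: [-4.0, -0.0, 11.9]
opening: -0.0002
time: 9.25
ee_pos: [0.4853, -0.159, 0.1376]
orientation: [0.003, -0.675, 0.738, -0.003]
contact_force: [-2.5, 1.0, 11.1]
opening: 0.0001
```

```bash
python3 -m handwheel '[[0,[0,0,0.0024],[0,0,0]]]'; python3 -m handwheel '[[0,[0,0,0.0024],[0,0,0]]]'; python3 -m handwheel '[[0,[0,0,0.0024],[0,0,0]]]'
```

```text
time: 9.35
ee_pos: [0.4852, -0.159, 0.1371]
orientation: [0.003, -0.675, 0.738, -0.003]
contact_force: [-2.7, 1.4, 12.2]
opening: 0.0003
time: 9.45
ee_pos: [0.4851, -0.159, 0.1366]
orientation: [0.004, -0.675, 0.738, -0.004]
contact_force: [-2.5, 0.8, 12.1]
opening: -0.0002
time: 9.55
ee_pos: [0.4851, -0.159, 0.1362]
orientation: [0.004, -0.675, 0.738, -0.004]
contact_force: [-2.9, 0.7, 11.1]
opening: 0.0002
```

```bash
python3 -m handwheel '[[0,[0,0,0.0024],[0,0,0]],[0,[0,0,0.0024],[0,0,0]]]';python3 -m handwheel '[[0,[0,0,0.0024],[0,0,0]],[0,[0,0,0.0024],[0,0,0]]]'; python3 -m handwheel '[[0,[0,0,0.0024],[0,0,0]],[0,[0,0,0.0024],[0,0,0]]]';python3 st.py; python3 ck.py g
```

```text
time: 9.75
ee_pos: [0.4849, -0.159, 0.1352]
orientation: [0.004, -0.675, 0.738, -0.004]
contact_force: [-2.5, 1.6, 10.8]
opening: 0.0004
time: 9.95
ee_pos: [0.4845, -0.1589, 0.1333]
orientation: [0.004, -0.675, 0.738, -0.005]
contact_force: [-0.9, 1.5, 8.4]
opening: -0.0
time: 10.15
ee_pos: [0.484, -0.1589, 0.1306]
orientation: [0.004, -0.675, 0.738, -0.005]
contact_force: [-1.6, 0.8, 8.7]
opening: -0.0002
t 10.15 p [ 0.484  -0.1589  0.1306] F [-1.61  0.84  8.73] open -0.0002
rel hinge (sx,sy,z) [-0.1921 -0.0005 -0.0004]
rot to target (tool) [-0.013  0.     0.003] q [ 0.24  0.26  0.05  1.74 -0.02  1.13 -1.36]
to pad@.9 tool axes [-0.0003 -0.0849 -0.1742]
TCP in scene [286.40889974 156.69384948] crop [409.22669921 350.08154843] top [393.00679813 232.5821964 ]
pad scene (289.8042168674699, 146.20381526104416) t 10.25
```

View pics/gs.png

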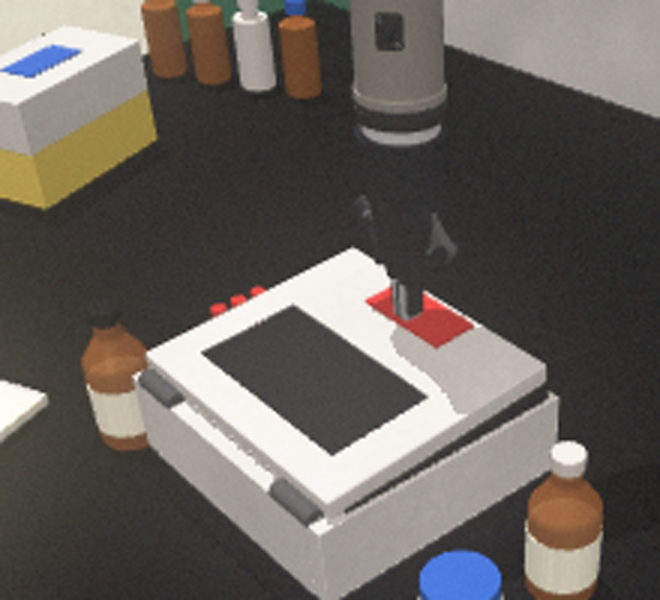

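```bash
python3 -m handwheel '[[0,[0,0,0.0022],[0,0,0]],[0,[0,0,0.0022],[0,0,0]]]';python3 -m handwheel '[[0,[0,0,0.0022],[0,0,0]],[0,[0,0,0.0022],[0,0,0]]]'; python3 -m handwheel '[[0,[0,0,0.0022],[0,0,0]],[0,[0,0,0.0022],[0,0,0]]]'
```

```text
time: 10.45
ee_pos: [0.4837, -0.1589, 0.129]
orientation: [0.005, -0.675, 0.738, -0.005]
contact_force: [-1.6, 0.5, 11.6]
opening: 0.0
time: 10.65
ee_pos: [0.4836, -0.1588, 0.1281]
orientation: [0.005, -0.674, 0.738, -0.005]
contact_force: [-3.4, 2.1, 11.9]
opening: -0.0001
time: 10.85
ee_pos: [0.4835, -0.1588, 0.1275]
orientation: [0.005, -0.674, 0.738, -0.006]
contact_force: [-3.0, 1.2, 13.4]
opening: 0.0
```

```bash
python3 -m handwheel '[[0,[0,0,0.0024],[0,0,0]],[0,[0,0,0.0024],[0,0,0]]]';python3 -m handwheel '[[0,[0,0,0.0024],[0,0,0]],[0,[0,0,0.0024],[0,0,0]]]'; python3 -m handwheel '[[0,[0,0,0.0024],[0,0,0]],[0,[0,0,0.0024],[0,0,0]]]'; python3 st.py
```

```text
time: 11.05
ee_pos: [0.4836, -0.1588, 0.1273]
orientation: [0.006, -0.674, 0.738, -0.006]
contact_force: [-4.0, 1.5, 14.7]
opening: -0.0002
time: 11.25
ee_pos: [0.4837, -0.1589, 0.1273]
orientation: [0.007, -0.674, 0.738, -0.007]
contact_force: [-3.6, 1.3, 14.7]
opening: -0.0003
time: 11.45
ee_pos: [0.4837, -0.1588, 0.1273]
orientation: [0.007, -0.674, 0.738, -0.008]
contact_force: [-3.7, 1.2, 14.9]
opening: -0.0002
t 11.45 p [ 0.4837 -0.1588  0.1273] F [-3.75  1.19 14.93] open -0.0002
rel hinge (sx,sy,z) [-0.1924 -0.0005 -0.0037]
rot to target (tool) [-0.021  0.     0.002] q [ 0.24  0.26  0.05  1.75 -0.02  1.11 -1.36]
to pad@.9 tool axes [-0.0003 -0.0867 -0.1767]
```

It stands completely still at 15 N, which suggests the solid stop. I'll ease off gently: if it is latched, the force should vanish within a couple of mm.

```bash
python3 -m handwheel '[[0,[0,0,-0.001],[0,0,0]]]';python3 -m handwheel '[[0,[0,0,-0.001],[0,0,0]]]';python3 -m handwheel '[[0,[0,0,-0.0015],[0,0,0]]]';python3 -m handwheel '[[0,[0,0,-0.002],[0,0,0]]]';python3 -m handwheel '[[0,[0,0,-0.002],[0,0,0]]]'; python3 ck.py i
```

```text
time: 11.55
ee_pos: [0.4833, -0.1587, 0.1288]
orientation: [0.007, -0.674, 0.738, -0.008]
contact_force: [-0.1, -0.3, -0.1]
opening: -0.0
time: 11.65
ee_pos: [0.4825, -0.1586, 0.1295]
orientation: [0.007, -0.674, 0.738, -0.007]
contact_force: [-0.1, -0.5, -0.8]
opening: -0.0001
time: 11.75
ee_pos: [0.4816, -0.1583, 0.1302]
orientation: [0.006, -0.674, 0.738, -0.006]
contact_force: [0.0, -0.2, 0.1]
opening: -0.0001
time: 11.85
ee_pos: [0.4807, -0.1581, 0.1314]
orientation: [0.006, -0.674, 0.738, -0.005]
contact_force: [0.6, 0.2, -0.1]
opening: -0.0001
time: 11.95
ee_pos: [0.4801, -0.158, 0.1329]
orientation: [0.005, -0.674, 0.738, -0.005]
contact_force: [0.1, 0.0, -0.3]
opening: 0.0001
TCP in scene [287.43938349 155.44322033] crop [412.31815048 346.329661  ] top [392.89961458 233.90913675]
pad scene (289.13616268788684, 146.91069849690538) t 12.05
```

Force vanished at once and the cover did not follow the finger up, so it looks latched. I'll back off and check it in the images.

```bash
python3 -m handwheel '[[0,[0,0,-0.01],[0,0,0]],[0,[0,0,-0.03],[0,0,0]],[0,[0,0,-0.03],[0,0,0]],[0,[0,0,-0.03],[0,0,0]],[0,[0,0,-0.02],[0,0,0]],[0,[0,0,0],[0,0,0]],[0,[0,0,0],[0,0,0]],[0,[0,0,0],[0,0,0]]]'
cat > fin.py <<'E'
from workcell import arm
from h import *
S=arm.grab_frame("scene")
a=red(S,(250,110,320,170));print(a[0])
yaw=-.0928;sx=np.array([np.cos(yaw),np.sin(yaw),0]);h=np.array([.6753,-.1762,.131])
for th in(.0,.02,.04,.05,.06,.08,.11,.13): print(th,proj(S,h-(.205*np.cos(th)-.023*np.sin(th))*sx+[0,0,.205*np.sin(th)+.023*np.cos(th)]).round(2))
s=arm.get_state();print(s["time"],s["ee_pos"],s["contact_force"])
E
python3 fin.py; python3 ck.py j
```

```text
time: 12.85
ee_pos: [0.4777, -0.1578, 0.2593]
orientation: [0.005, -0.674, 0.738, -0.004]
contact_force: [-0.7, -0.3, 0.2]
opening: -0.0
(289.68133107727016, 145.7123519458545)
0.0 [289.79 147.8 ]
0.02 [289.59 146.6 ]
0.04 [289.37 145.4 ]
0.05 [289.26 144.81]
0.06 [289.13 144.21]
0.08 [288.86 143.03]
0.11 [288.41 141.28]
0.13 [288.09 140.12]
12.9 [ 0.47735789 -0.15774562  0.25884269] [-0.44781831  0.43625925 -0.58411337]
TCP in scene [286.49677487 113.87608123] crop [409.49032461 221.62824368] top [401.7361435  234.65688411]
pad scene (288.24856596558317, 145.2619502868069) t 13.0
```

View pics/js.png

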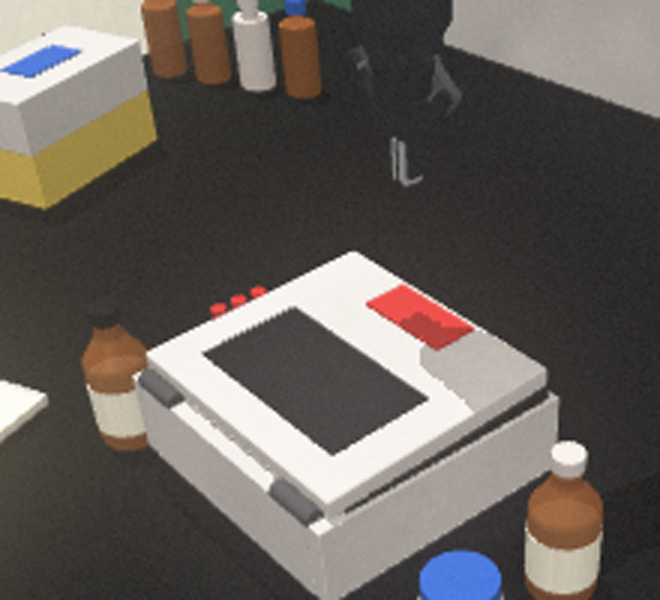

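View pics/jt.png

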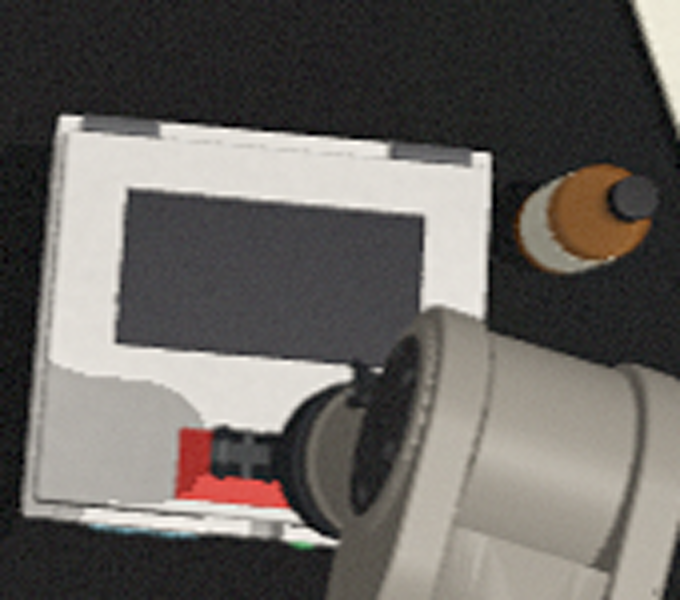

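The pad sits at the row for θ≈0.035–0.05, well below the 0.11 rad of an uncaught cover. The gripper is clear and the visible bystanders haven't moved.

```bash
python3 fin.py | sed -n '1p;$p'; python3 -c "
from workcell import arm
print(arm.close_job())"
```

```text
(289.68133107727016, 145.7123519458545)
13.05 [ 0.47732935 -0.15774552  0.2586964 ] [-0.0142957   0.02061479  0.73012697]
the job is handed in; nothing more can be done
None
```

I closed the cover with the shut fingers on the red pad and latched it. The job was handed in at 13 s; it reports no verdict.

- **Closing:** I followed the arc from about 0.90 rad at roughly 2–4.5 N. The last 0.3 rad went at about 0.15 rad/s or slower, well under the slam limit.
- **Pressing:** I pressed until the cover stood still at its stop. The force readings peaked at about 15 N along z (15.5 N in total), against the 22 N limit. The grasp point was about 10–15 mm from the pad centre, seen from above.
- **Last checks:** The force dropped to zero as soon as I eased off. With the gripper about 130 mm higher, two pictures 0.15 s apart put the pad in the same place, at about 0.035–0.05 rad. An uncaught cover would have risen to 0.11 rad or more.
- **Bystanders:** In the last pictures both bottles, the jar and the rack look to be where they stood. I judged this by eye and did not measure it.
- **Disagreement:** The images put the real fingertips about 37 mm short of the reported TCP. I pressed by contact force with the tool kept vertical, so this affected only height.

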